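# Unhook a press board from its canted rack and lay it in the mould frame

## Robot

A 6-joint arm with a two-finger parallel gripper is mounted at the origin on a cart in front of the work surface, level with it; the furniture and walls round the work are solid. World frame = base frame: x ahead of the robot, y to its left, z up, the work surface at z = 0. Lengths are in mm, angles in rad, forces in N, time in s.
With the tool pointing down it reaches from about 300 to 775 mm from the base axis. Payload 14.6 kg.
Tool frame: the origin (TCP) lies between the finger pads; the fingertips stand 22 mm ahead of it and the grasp point (between the pads) lies 3 mm ahead of it (finger_overhang is the distance from the TCP to the fingertips, in mm); z points along the fingers, y is the direction in which the jaws open and shut (so a half turn about z gives the same grasp; the last joint's range is limited). The gripper opens to 94 mm and grips with 3 to 60 N. Pads are 16 mm wide; open, the fingers measure 119 mm over their backs; the gripper's body (75 mm by 177 mm) begins 78 mm behind the grasp point.
Start: joints at [1.117, 0.3, 1.521, -0, 1.321, -0.067], TCP at [207.471, 509.357, 227.446] pointing down, gripper open.
Joint ranges: [-3.03, 3.03], [-0.79, 2.21], [0.23, 2.52], [-1.04, 4.18], [0, 3.07], [-2.55, 2.55]. Speed limits (rad/s): [2.22, 2.22, 2.57, 3.14, 3.14, 3.14].

## Interface

Orientations are given as [roll, pitch, yaw] about the fixed x, y, z axes, in that order (R = Rz(yaw) Ry(pitch) Rx(roll)).
In Python, from cell import * gives the robot as it stands.
- The arm moves only by the tool jog_arm, never from a script. Its argument "increments" is a list of rows, each a list of 7 numbers: the shift along the tool's x, y, z in cm, then the turn, a rotation vector about the tool's x, y, z in degrees, then the finger opening in cm, from 0 to 9.4. In form: [[x, y, z, wx, wy, wz, grip], ...]. A call has 1 to 20 rows; each row shifts and turns the commanded pose from where the row before left it, along the tool's axes as they then stand; what a row does not reach is not made up. A row lasts 1/8 s, in which the tool goes at most 62.5 mm and 10.7 degrees, less where a joint would pass 70% of its speed; a pose out of reach is approached as far as the arm can. A call is refused whole if a number of a shift passes 6.25 or a number of a turn 10.7, either way. A call with a gripper value outside its range is refused whole. The fingers move at their own pace and stop on an object; "squeeze" is the grip in N (left out, the last holds). Time passes only in rows, so rows that do not move let the fingers close. It gives the time, the measured TCP pose, the force and the opening at its end, in the units of the state.
- read_state(): the state, without advancing time (a new reading comes with each control period).
- camera(name): name is "side" or "top"; returns a dict with "image" (384x512x3 uint8, red, green, blue), "K" (3x3 intrinsics, pixels), "k1" (the pictures are not rectified: a ray, as slopes to the right and down, at radius r is drawn at 1 + k1 r^2 times it, then the intrinsics apply), "rvec" (rotation vector, rad) and "tvec" (3), from world to camera coordinates, as OpenCV has them. Camera axes: x right, y down, z forward; pixel columns grow to the right and rows downward; lengths in mm; the calibration is good to about 2 mm. A picture is of the moment at which its call begins. There is no depth.
- sign_off(): hands the job in, once; it reports no verdict.
Trained networks look in a picture, given as the dict that the camera call returned (one of the last four; its "shot" number tells which), for a name from the list of things; names that differ only in an ending like _2 or _b are one class to them, and where a whole thing is asked for, a point or a joint stands for the part that bears it (a point fixed in the world has none). Each returns a list of dicts, best first, with "conf" (0 to 1); they miss things now and then, are a little off and sometimes report something else, mostly with a low value. They report only what shows in the picture. A call takes as long as a camera call.
- recognise(picture, name): "centre" ([x, y, z] in mm, in the coordinates of the camera as it stood for that picture, good to about 4 mm: the middle of the surface that is visible of it).
- regions_of(picture, name): "mask" (384x512 bool, what is visible of it).
The state is a dict: "clock": time; "joints": joint angles; "qd": joint speeds; "effort": joint torques, N m; "eef_pos": TCP position; "eef_rot": TCP orientation; "wrist_force": force on the tool from outside, world axes, zero at the start; "moment": the same for the moment, N m; "finger_gap": finger opening in mm.
Only numpy, scipy, OpenCV 4.12 (cv2) and the standard library are available. Lean on these libraries where they do the work, as an engineer would, in place of code of your own. Each camera call takes 0.05 s, during which the arm holds its last target.

## Task

Take the press board with the straight bar grip out of the sloping rack: slide it up the slope until its lower edge is clear of the lower lip, tilt that edge up and out while the top is still under the upper strip, then draw it out. Lay it flat, grip up, inside the low wooden mould frame without dropping it, and let go. Leave the other two boards in the rack and do not disturb the cup, the pot and the bowl.

Things in the scene. Friction and masses are not known exactly. Their poses are not given: they have to be found in the camera images.
- bar_grip (a point): Centre of the bar grip of the press board to move: a loose brown wooden slab 160 x 80 x 12 mm, about 0.2 kg, with one dark bar across its middle, 16 mm thick (board's x), 72 mm long (y), standing 34 mm above the slab (17 mm either side of here). Axes: x along the 160 mm (in the rack: up the slope), y along the bar, z out of the upper face. Pinch the bar across its 16 mm, tool square to the slab.
- board_mid (a point): Centre of the same board's slab, 23 mm below bar_grip along the board's z; same axes. The underside is 6 mm below it.
- rack_bed (a point): On the sloping bed of the fixed wooden rack (190 x 273 mm, 180 high), mid-width, 80 mm up from the lower lip's upright; under a board's centre at the start. Axes: x up the slope, away from the robot, 27 deg above level; y across; z square out of the bed. Three boards lie side by side 82 mm apart, about 2 mm between them; the bar board may be in any place. Cheeks 31 mm high at either side.
- knob_a_mid (a point): Centre of the slab of one of the other two boards: same 160 x 80 x 12 mm slab, same axes, but with two small round knobs (29 mm high) side by side instead of a bar. Stays in the rack.
- knob_b_mid (a point): The same of the other board with two round knobs. Stays in the rack.
- frame_floor (a point): Centre of the floor of the mould frame, a fixed low wooden frame 202 x 122 mm with pale floor lying on the table. The floor is 6 mm above the table, the rim reaches 14 mm above the floor; inside 172 x 92 mm. x runs along its length, y across, z up.
- cup_mid (a point): Centre of a plain pale clay cup, 83 mm wide, 86 mm high, a bystander on the table.
- pot_mid (a point): Centre of a plain low round clay pot, 80 mm wide, 44 mm high, a bystander.
- bowl_mid (a point): Centre of a plain round clay bowl, 127 mm wide, 47 mm high, a bystander.
- lip_edge (a point): Underside of the free edge of the lower lip's metal strip, mid-width; axes of rack_bed. The strip is 17 to 23 mm above the bed and covers the lowest 10 mm of the slabs (the slab's lower edge starts within 1 mm of the lip's upright). Sliding a board 10 mm up the slope frees its lower edge.
- strip_edge (a point): Underside of the free edge of the upper metal strip, mid-width; axes of rack_bed. The strip is 24 to 30 mm above the bed and runs from here up the slope; a stop lies 30 mm behind this edge. Slabs start 9 mm under the strip and can slide 21 mm up to the stop; then the lower edge can be tilted out by up to about 20 deg about the upper edge.

How it is judged:
By the outcome, as a careful person would: the job done as asked, in the order asked, and still so for the second after the job is handed in, with the robot touching nothing.
It also fails if it takes over 45 s, if anything falls off the work surface, if the arm or the gripper's body presses on something with over 40 N, if the wrist force passes 120 N, or if a joint passes its speed limit or range.

## Working session

There is one attempt and no reset: what is moved stays moved. The work goes in short steps, Python scripts to look and compute and a tool call to move; the robot and the scene stay as the last step left them, time stands still between calls to the robot, and variables do not carry over. Pictures are saved under pics/ and viewed, and the job is handed in when it is done.

Besides the shell and the picture viewer there is one more tool, called after "Request:" in YAML: its name, and indented under it one key for each argument. jog_arm: Moves the arm, as the interface text tells. Its arguments: {"type":"object","properties":{"increments":{"type":"array"},"squeeze":{"type":"number"}},"required":["increments"]}

```bash
ls; mkdir -p pics; python3 - <<'E'
from cell import *
import cv2,pickle
print(read_state())
for n in ["side","top"]:
    c=camera(n); print(n,c["K"],c["k1"],c["rvec"],c["tvec"],c["shot"])
    cv2.imwrite(f"pics/{n}0.png",c["image"][:,:,::-1])
    for nm in ["bar_grip","board_mid","knob_a_mid","rack_bed","frame_floor","cup_mid","pot_mid","bowl_mid","lip_edge","strip_edge"]:
        R=cv2.Rodrigues(c["rvec"])[0]
        import numpy as np
        for d in recognise(c,nm)[:3]:
            print(nm,round(d["conf"],2),np.round(R.T@(np.array(d["centre"])-np.ravel(c["tvec"])),0))
E
```

```text
pics
{'clock': 0.0, 'joints': array([ 1.11741360e+00,  3.00442523e-01,  1.52159179e+00, -1.93380747e-05,
        1.32071776e+00, -6.66126066e-02]), 'qd': array([ 0.00015592,  0.00026269, -0.00057032,  0.00097886, -0.00010879,
       -0.00109015]), 'effort': array([-1.97250342e-04, -5.31815171e+01, -3.52735591e+01,  7.08271447e-02,
        2.44565407e-02, -3.11419490e-05]), 'eef_pos': array([207.36459155, 509.1448071 , 226.89746865]), 'eef_rot': array([-3.14043456e+00, -5.84852666e-05,  2.75482730e+00]), 'wrist_force': array([ 0.53414506,  0.15315324, -0.89714004]), 'moment': array([ 0.01078594,  0.01042408, -0.05444343]), 'finger_gap': 93.87511622228051}
side [[388.84591135   0.         254.40426364]
 [  0.         388.84591135 199.39584025]
 [  0.           0.           1.        ]] 0.015863386773174167 [ 2.05334984 -0.64241231  0.35081147] [-503.60700973  217.13264018 1087.72988735] 1
bar_grip 0.88 [ 548. -127.  118.]
knob_a_mid 0.77 [ 552. -196.  119.]
rack_bed 0.58 [ 583. -224.   94.]
frame_floor 0.75 [448. 267.   7.]
cup_mid 0.58 [707. 206.  67.]
cup_mid 0.28 [ 546. -125.  121.]
pot_mid 0.92 [365. -16.  28.]
bowl_mid 0.92 [ 668. -443.   26.]
lip_edge 0.63 [ 581. -220.   95.]
strip_edge 0.96 [ 582. -226.   95.]
strip_edge 0.5 [ 549. -127.  120.]
top [[487.13510931   0.         251.90655043]
 [  0.         487.13510931 194.54784204]
 [  0.           0.           1.        ]] -0.15252089281588863 [ 2.19918316 -2.15264915  0.08698357] [ -98.70996365  553.19060831 1737.73119639] 2
bar_grip 0.92 [ 554. -121.  122.]
board_mid 0.93 [ 554. -121.  119.]
board_mid 0.65 [ 619. -116.  155.]
board_mid 0.61 [555. -36. 112.]
knob_a_mid 0.68 [ 557. -199.  112.]
rack_bed 0.85 [ 619. -114.  156.]
frame_floor 0.68 [453. 265.   3.]
cup_mid 0.63 [727. 216.  31.]
pot_mid 0.92 [364. -12.   8.]
pot_mid 0.27 [729. 214.  30.]
bowl_mid 0.95 [ 667. -450.   10.]
lip_edge 0.91 [ 618. -115.  156.]
strip_edge 0.58 [ 625. -114.  155.]
```

View pics/side0.png

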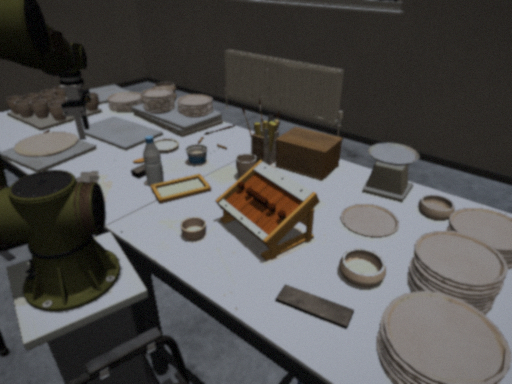

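View pics/top0.png

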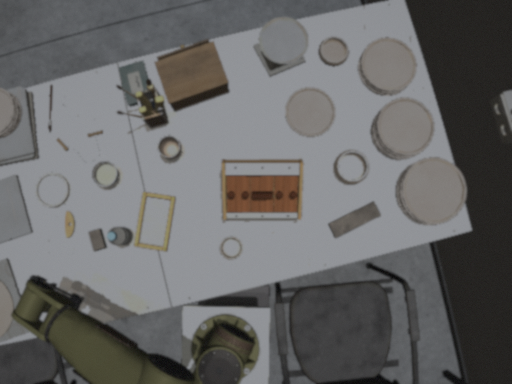

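```bash
python3 - <<'E'
import cv2
s=cv2.imread("pics/side0.png");t=cv2.imread("pics/top0.png")
cv2.imwrite("pics/s1.png",cv2.resize(s[155:265,205:330],None,fx=5,fy=5,interpolation=cv2.INTER_CUBIC)) 
cv2.imwrite("pics/t1.png",cv2.resize(t[150:230,210:315],None,fx=7,fy=7,interpolation=cv2.INTER_CUBIC)) 
cv2.imwrite("pics/t2.png",cv2.resize(t[180:260,100:190],None,fx=7,fy=7,interpolation=cv2.INTER_CUBIC)) 
cv2.imwrite("pics/s2.png",cv2.resize(s[165:210,140:220],None,fx=8,fy=8,interpolation=cv2.INTER_CUBIC)) 
E
```

```text
(no output)
```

View pics/s1.png

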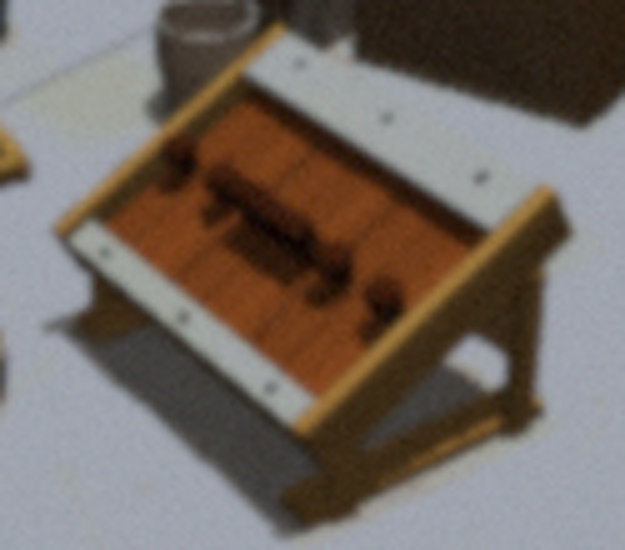

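View pics/t1.png

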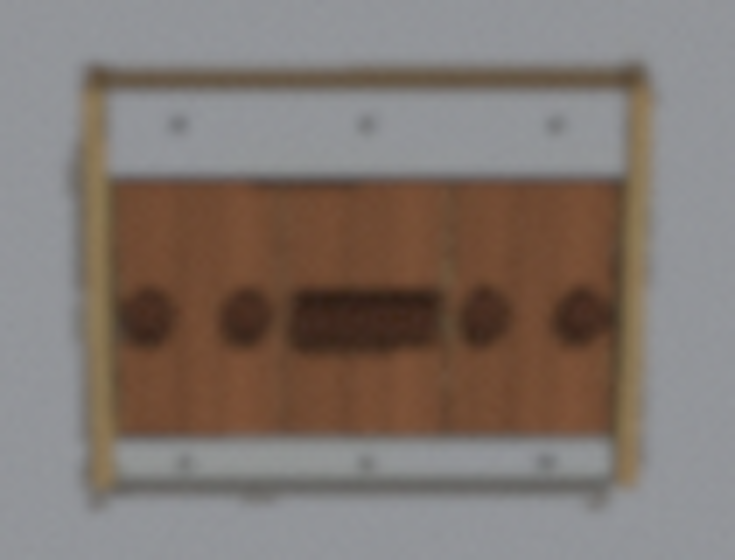

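View pics/t2.png

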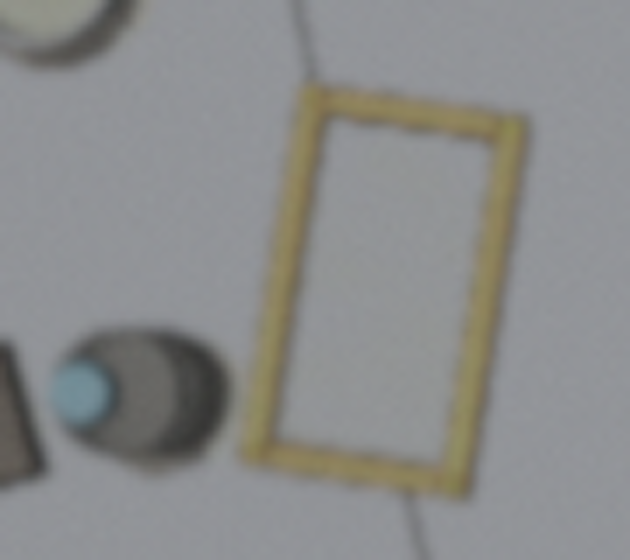

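View pics/s2.png

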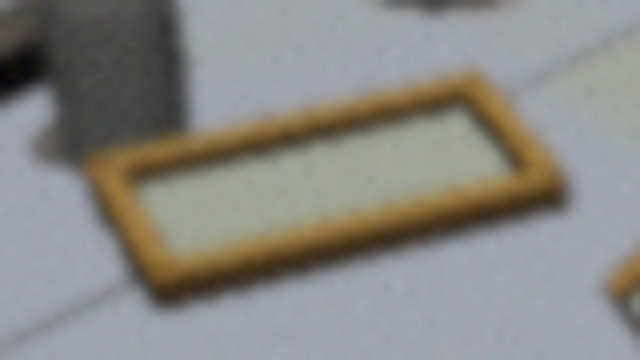

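```bash
cat > h.py <<'E'
import numpy as np, cv2
from scipy.optimize import least_squares
from scipy.spatial.transform import Rotation as Ro
CAM={"side":(np.array([[388.84591135,0,254.40426364],[0,388.84591135,199.39584025],[0,0,1]]),0.015863386773174167,np.array([2.05334984,-0.64241231,0.35081147]),np.array([-503.60700973,217.13264018,1087.72988735])),
"top":(np.array([[487.13510931,0,251.90655043],[0,487.13510931,194.54784204],[0,0,1]]),-0.15252089281588863,np.array([2.19918316,-2.15264915,0.08698357]),np.array([-98.70996365,553.19060831,1737.73119639]))}
def proj(P,n):
    K,k1,r,t=CAM[n]
    return cv2.projectPoints(np.asarray(P,float).reshape(-1,1,3),r,t,K,np.array([k1,0,0,0,0.]))[0].reshape(-1,2)
def zo(uv,f,ox,oy): return (np.asarray(uv,float)+.5)/f-.5+np.array([ox,oy])
E
cat > fit.py <<'E'
from h import *
tl=27*np.pi/180
def RR(yaw): return Ro.from_euler('z',yaw).as_matrix()@Ro.from_euler('y',-tl).as_matrix()
L=[((-70,124,23),),]
top=[((71,124,30),(110,178)),((71,-124,30),(622,178)),((-70,124,23),(113,437)),((-70,-124,23),(612,437)),((0,36,46),(293,318)),((0,-36,46),(440,318))]
side=[((71,124,30),(243,80)),((71,-124,30),(488,233)),((-70,124,23),(98,222)),((-70,-124,23),(317,400)),((0,0,46),(262,207))]
P=np.array([a for a,b in top]);Q=np.array([a for a,b in side])
pt=zo([b for a,b in top],7,210,150);ps=zo([b for a,b in side],5,205,155)
def res(p,sp=0):
    R=RR(p[3]);o=p[:3]
    a=proj(P@R.T+o,"top")-pt;b=proj(Q@R.T+o,"side")-ps
    if sp: print(np.round(a,1),np.round(b,1))
    return np.r_[a.ravel(),b.ravel()]
s=least_squares(res,[560,-115,80,0],loss='soft_l1')
print(s.x,s.cost);res(s.x,1)
R=RR(s.x[3]);print("bar",s.x[:3]+R@[0,0,35]); np.save("rack.npy",s.x)
# frame
ft=zo([(305,85),(528,115),(468,497),(243,462)],7,100,180); fs=zo([(478,70),(567,185),(158,290),(88,155)],8,140,165)
C=np.array([(101,61,20),(101,-61,20),(-101,-61,20),(-101,61,20.)])
def rf(p,sp=0):
    W=C@Ro.from_euler('z',p[2]).as_matrix().T+[p[0],p[1],0]
    a=proj(W,"top")-ft;b=proj(W,"side")-fs
    if sp: print(np.round(a,1),np.round(b,1))
    return np.r_[a.ravel(),b.ravel()]
s=least_squares(rf,[450,265,0],loss='soft_l1');print(s.x,s.cost);rf(s.x,1);np.save("frame.npy",s.x)
E
python3 fit.py
```

```text
[ 5.62863493e+02 -1.20214973e+02  9.43315948e+01  1.53530692e-02] 3.6074467770075795
[[-0.3 -0.7]
 [ 0.3 -0.3]
 [ 0.  -0.3]
 [-0.1  0.1]
 [-0.4  0.8]
 [-0.1  0.9]] [[-0.1 -1.2]
 [ 0.2  0.4]
 [-1.3 -0.5]
 [ 0.5  1.2]
 [ 0.8  0.1]]
bar [ 546.97569777 -120.45891884  125.51682318]
[ 4.52160769e+02  2.63716669e+02 -1.25410952e-01] 2.7414428244456963
[[-0.2 -0.7]
 [ 0.6 -0.1]
 [ 0.5  0.4]
 [-0.2  0.2]] [[ 0.3 -0.3]
 [ 0.7 -1.1]
 [-0.8 -1. ]
 [-0.8  0.8]]
```

```bash
cat > ov.py <<'E'
from cell import *
from h import *
from fit import RR
p=np.load("rack.npy");f=np.load("frame.npy")
def box(x,y,z):
    return np.array([(a,b,c) for a in x for b in y for c in z],float)
ed=[(i,j) for i in range(8) for j in range(i) if bin(i^j).count('1')==1]
def draw(im,n,sc,ox,oy,B,R,o,col):
    q=(proj(B@R.T+o,n)-[ox,oy]+.5)*sc-.5
    for i,j in ed: cv2.line(im,tuple(int(v) for v in q[i].round()),tuple(int(v) for v in q[j].round()),col,1)
for n,(w,sc) in {"top":((210,150,315,230),7),"side":((205,155,330,265),5)}.items():
    c=camera(n)
    for nm in ["bar_grip","frame_floor"]:
        for d in regions_of(c,nm)[:2]:
            m=d["mask"];v,u=np.nonzero(m);print(n,nm,d["conf"],m.sum(),u.mean(),v.mean(),u.min(),u.max(),v.min(),v.max())
    im=c["image"][:,:,::-1];im=cv2.resize(im[w[1]:w[3],w[0]:w[2]],None,fx=sc,fy=sc,interpolation=cv2.INTER_CUBIC)
    R=RR(p[3]);o=p[:3]
    draw(im,n,sc,w[0],w[1],box((-8,8),(-36,36),(12,46)),R,o,(0,255,0))
    draw(im,n,sc,w[0],w[1],box((71,101),(-124,124),(24,30)),R,o,(255,0,0))
    draw(im,n,sc,w[0],w[1],box((-80,-70),(-124,124),(17,23)),R,o,(255,0,0))
    draw(im,n,sc,w[0],w[1],box((-88,113),(124,136.5),(0,31)),R,o,(0,0,255))
    draw(im,n,sc,w[0],w[1],box((-88,113),(-136.5,-124),(0,31)),R,o,(0,0,255))
    cv2.imwrite(f"pics/ov_{n}.png",im)
E
python3 ov.py | grep -v '\[\['
```

```text
[ 5.62863493e+02 -1.20214973e+02  9.43315948e+01  1.53530692e-02] 3.6074467770075795
 [ 0.3 -0.3]
 [ 0.  -0.3]
 [-0.1  0.1]
 [-0.4  0.8]
 [ 0.2  0.4]
 [-1.3 -0.5]
 [ 0.5  1.2]
 [ 0.8  0.1]]
bar [ 546.97569777 -120.45891884  125.51682318]
[ 4.52160769e+02  2.63716669e+02 -1.25410952e-01] 2.7414428244456963
 [ 0.6 -0.1]
 [ 0.5  0.4]
 [ 0.7 -1.1]
 [-0.8 -1. ]
 [-0.8  0.8]]
top bar_grip 0.91 862 261.07656612529 192.8596287703016 249 273 175 211
top frame_floor 0.73 1842 154.65092290988056 221.1829533116178 136 174 192 250
top frame_floor 0.26 864 261.2349537037037 192.80324074074073 250 273 175 211
side bar_grip 0.74 874 262.12814645308924 202.06178489702518 241 286 183 223
side frame_floor 0.83 1123 180.55921638468388 188.20926090828138 152 210 173 203
```

View pics/ov_top.png

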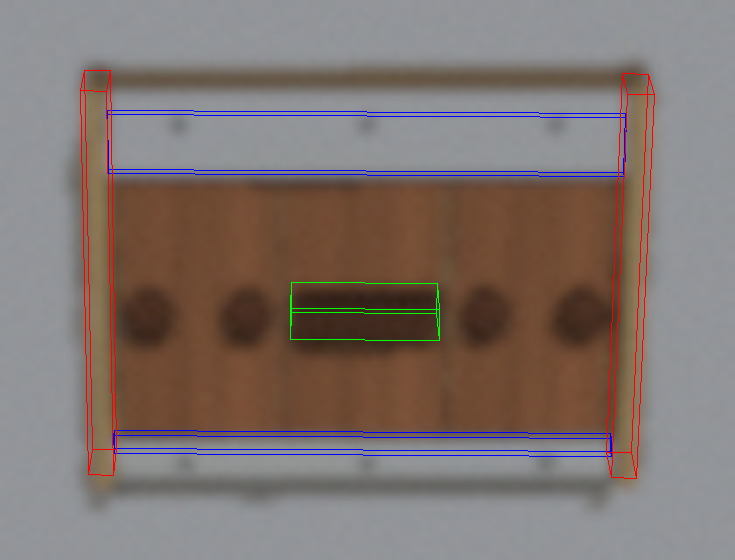

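View pics/ov_side.png

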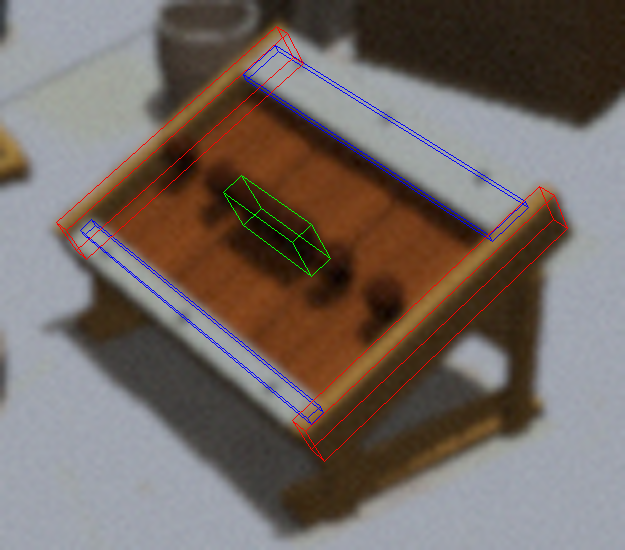

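```bash
python3 - <<'E'
import cv2
s=cv2.imread("pics/side0.png");t=cv2.imread("pics/top0.png")
a=cv2.resize(s[175:220,225:285],None,fx=12,fy=12,interpolation=cv2.INTER_CUBIC); a=cv2.convertScaleAbs(a,alpha=2.2)
cv2.imwrite("pics/s3.png",a)
b=cv2.resize(t[180:210,225:300],None,fx=10,fy=10,interpolation=cv2.INTER_CUBIC); b=cv2.convertScaleAbs(b,alpha=2)
cv2.imwrite("pics/t3.png",b)
E
```

```text
(no output)
```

View pics/s3.png

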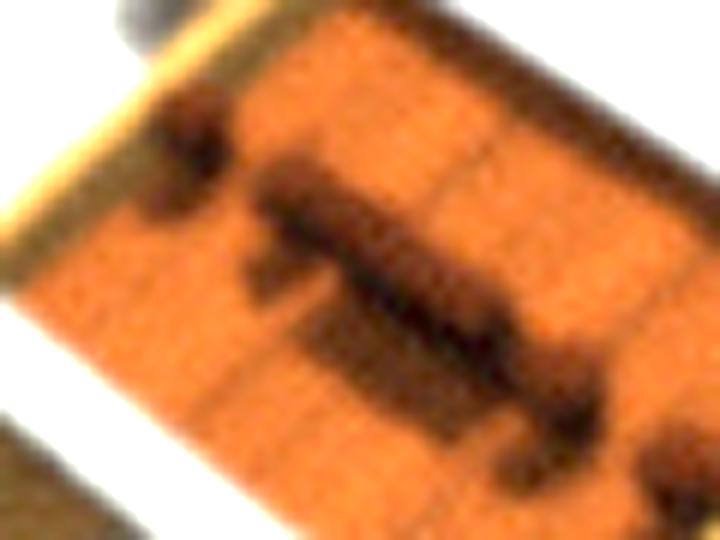

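View pics/t3.png

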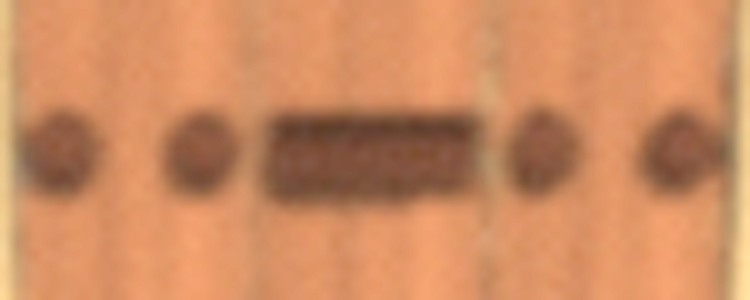

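```bash
cat > bar.py <<'E'
from h import *
from fit import RR
p=np.load("rack.npy")
def Z(P,n,f,ox,oy): return (proj(P,n)-[ox,oy]+.5)*f-.5
B=np.array([(8,36,46),(8,-36,46),(-8,36,46),(-8,-36,46.)])
ms=zo([(300,155),(520,310),(255,195),(495,370)],12,225,175)
mt=zo([(268,195),(478,195),(268,112),(478,112)],10,225,180)
BT=np.array([(-8,36,46),(-8,-36,46),(8,36,12),(8,-36,12.)])
R=RR(p[3])
print(Z(B@R.T+p[:3],"side",12,225,175).round()); print(Z(BT@R.T+p[:3],"top",10,225,180).round())
def r(o,pr=0):
    a=proj(B@R.T+o,"side")-ms;b=proj(BT@R.T+o,"top")-mt
    if pr: print(a.round(1),b.round(1))
    return np.r_[a.ravel(),b.ravel()]
s=least_squares(r,p[:3],loss='soft_l1');print(s.x,s.cost,"rack-frame shift",R.T@(s.x-p[:3]),"bar",s.x+R@[0,0,35]);r(s.x,1)
E
python3 bar.py | tail -22
```

```text
[ 0.6 -0.1]
 [ 0.5  0.4]
 [-0.2  0.2]] [[ 0.3 -0.3]
 [ 0.7 -1.1]
 [-0.8 -1. ]
 [-0.8  0.8]]
[[340. 180.]
 [506. 299.]
 [296. 221.]
 [460. 342.]]
[[265. 184.]
 [477. 185.]
 [265. 103.]
 [475. 105.]]
[ 559.45739844 -121.25034887   97.43535567] 12.061173553431809 rack-frame shift [-1.63957953 -0.98296164  4.31883972] bar [ 543.56960364 -121.49429445  128.62058402]
[[ 2.6  1.7]
 [-1.8 -1.3]
 [ 2.7  1.8]
 [-3.6 -2.7]] [[-0.1 -0.1]
 [ 0.2 -0. ]
 [ 0.   0. ]
 [-0.   0.2]]
```

```bash
sed -i 's/^ms=.*/ms=zo([(513,307),(480,352)],12,225,175)/; s/^B=.*/B=np.array([(8,-36,46),(-8,-36,46.)])/' bar.py
python3 bar.py | tail -9
```

```text
[477. 185.]
 [265. 103.]
 [475. 105.]]
[ 561.13499188 -121.98514174   92.97696673] 1.659851957212776 rack-frame shift [-2.17912656 -1.74342311 -0.41001423] bar [ 545.24719708 -122.22908732  124.16219507]
[[-0.7  0.2]
 [-1.8 -0. ]] [[ 0.2 -0.5]
 [ 0.4 -0.4]
 [ 0.3 -0.3]
 [ 0.2 -0.2]]
```

```bash
cat > plan.py <<'E'
from h import *
tl=27*np.pi/180
YAW=0.010; O=np.array([561.3,-121.3,93.5])
def RR(yaw,t=tl): return Ro.from_euler('z',yaw).as_matrix()@Ro.from_euler('y',-t).as_matrix()
FL=np.array([[0,1,0],[1,0,0],[0,0,-1.]]).T  # board->tool: tool y=board x, tool x=board y, tool z=-board z
def toolR(Rb):return Rb@FL
def rack(x,y,z,tilt=0): # TCP pose in rack coordinates, extra tilt (lower edge up => pitch down)
    return toolR(RR(YAW,tl-tilt)), O+RR(YAW)@np.array([x,y,z],float)
def rows(R0,p0,R1,p1,n,g,dec=2):
    out=[];R=R0.copy();p=p0.copy()
    rv=Ro.from_matrix(R0.T@R1).as_rotvec()
    for k in range(1,n+1):
        Rt=R0@Ro.from_rotvec(rv*k/n).as_matrix();pt=p0+(p1-p0)*k/n
        d=np.round(R.T@(pt-p)/10,dec);w=np.round(np.degrees(Ro.from_matrix(R.T@Rt).as_rotvec()),1)
        out.append([*d,*w,g]);p=p+R@(d*10);R=R@Ro.from_rotvec(np.radians(w)).as_matrix()
    for o in out: print("["+",".join("%g"%(v+0) for v in o)+"],")
    return R,p
def cur():
    from cell import read_state
    s=read_state();print(round(s["clock"],2),s["eef_pos"].round(1),s["eef_rot"].round(3),s["joints"].round(2),s["wrist_force"].round(1),s["moment"].round(2),round(s["finger_gap"],1))
    return Ro.from_euler('xyz',s["eef_rot"]).as_matrix(),s["eef_pos"]
E
python3 - <<'E'
from plan import *
R,p=cur()
R,p=rows(R,p,R,p+np.array([0,0,70.]),3,6)
print()
R1,p1=rack(0,0,136)
print(R1,p1)
rows(R,p,R1,p1,17,6)
E
```

```text
1.4 [207.5 509.4 227.4] [3.142 0.    2.755] [ 1.12  0.3   1.52 -0.    1.32 -0.07] [-0.5  0.1 -0.5] [0.03 0.04 0.03] 93.9
[0,0,-2.33,0,0,0,6],
[0,0,-2.34,0,0,0,6],
[0,0,-2.33,0,0,0,6],

[[-0.00999983  0.89096197  0.4539678 ]
 [ 0.99995     0.00890992  0.00453983]
 [ 0.          0.4539905  -0.89100652]] [ 499.56037915 -121.91741679  214.67688729]
[-2.99,-2.79,0.49,-1.4,-0.9,3.9,6],
[-3.17,-2.59,0.47,-1.4,-1,3.9,6],
[-3.33,-2.39,0.46,-1.4,-0.9,3.8,6],
[-3.47,-2.17,0.46,-1.4,-0.9,3.9,6],
[-3.61,-1.94,0.47,-1.4,-1,3.9,6],
[-3.72,-1.7,0.49,-1.4,-0.9,3.9,6],
[-3.82,-1.45,0.51,-1.4,-0.9,3.9,6],
[-3.9,-1.21,0.54,-1.4,-1,3.8,6],
[-3.97,-0.96,0.58,-1.4,-0.9,3.9,6],
[-4.01,-0.7,0.62,-1.4,-0.9,3.9,6],
[-4.04,-0.45,0.67,-1.4,-0.9,3.9,6],
[-4.05,-0.18,0.72,-1.4,-1,3.9,6],
[-4.04,0.07,0.8,-1.4,-0.9,3.8,6],
[-4.02,0.32,0.86,-1.4,-0.9,3.9,6],
[-3.97,0.57,0.94,-1.4,-1,3.9,6],
[-3.91,0.81,1.02,-1.4,-0.9,3.9,6],
[-3.83,1.05,1.11,-1.4,-0.9,3.9,6],
```

Request:
jog_arm:
  increments:
    - [0, 0, -2.33, 0, 0, 0, 6]
    - [0, 0, -2.34, 0, 0, 0, 6]
    - [0, 0, -2.33, 0, 0, 0, 6]
    - [-2.99, -2.79, 0.49, -1.4, -0.9, 3.9, 6]
    - [-3.17, -2.59, 0.47, -1.4, -1, 3.9, 6]
    - [-3.33, -2.39, 0.46, -1.4, -0.9, 3.8, 6]
    - [-3.47, -2.17, 0.46, -1.4, -0.9, 3.9, 6]
    - [-3.61, -1.94, 0.47, -1.4, -1, 3.9, 6]
    - [-3.72, -1.7, 0.49, -1.4, -0.9, 3.9, 6]
    - [-3.82, -1.45, 0.51, -1.4, -0.9, 3.9, 6]
    - [-3.9, -1.21, 0.54, -1.4, -1, 3.8, 6]
    - [-3.97, -0.96, 0.58, -1.4, -0.9, 3.9, 6]
    - [-4.01, -0.7, 0.62, -1.4, -0.9, 3.9, 6]
    - [-4.04, -0.45, 0.67, -1.4, -0.9, 3.9, 6]
    - [-4.05, -0.18, 0.72, -1.4, -1, 3.9, 6]
    - [-4.04, 0.07, 0.8, -1.4, -0.9, 3.8, 6]
    - [-4.02, 0.32, 0.86, -1.4, -0.9, 3.9, 6]
    - [-3.97, 0.57, 0.94, -1.4, -1, 3.9, 6]
    - [-3.91, 0.81, 1.02, -1.4, -0.9, 3.9, 6]
    - [-3.83, 1.05, 1.11, -1.4, -0.9, 3.9, 6]

```text
clock: 3.9
eef_pos: [500.0, -123.4, 214.7]
eef_rot: [2.669, -0.001, 1.578]
wrist_force: [0.4, 0.0, 0.8]
finger_gap: 59.8
```

```bash
python3 - <<'E'
from plan import *
from cell import *
for n,w,sc in (("side",(190,100,340,260),4),("top",(200,140,320,240),6)):
    c=camera(n);im=c["image"][w[1]:w[3],w[0]:w[2],::-1]
    cv2.imwrite(f"pics/a_{n}.png",cv2.resize(im,None,fx=sc,fy=sc,interpolation=cv2.INTER_CUBIC))
R,p=cur()
print(RR(YAW).T@(p-O)); print((R.T@rack(0,0,0)[0]).round(3))
E
```

```text
4.0 [ 500.  -124.4  213.9] [ 2.671e+00 -1.000e-03  1.576e+00] [-0.4   0.02  1.95  0.27  0.76 -0.56] [-0.1  0.4  0.6] [-0.04  0.29  0.01] 60.3
[ 1.39485945e-02 -2.49009675e+00  1.35172722e+02]
[[ 1.     0.005  0.001]
 [-0.005  1.     0.   ]
 [-0.001 -0.     1.   ]]
```

View pics/a_side.png

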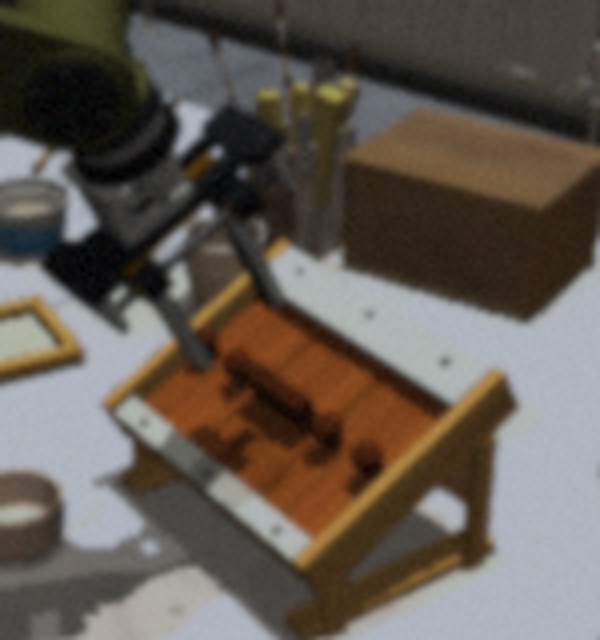

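View pics/a_top.png

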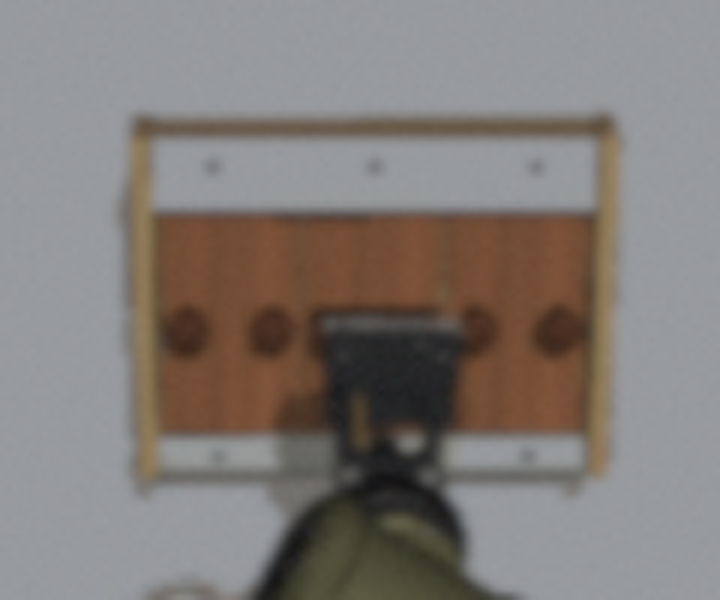

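```bash
python3 - <<'E'
from plan import *
R,p=cur()
for y in (-43,-30,30,43): 
    q=(proj(p+R@np.array([0,y,22.]),"side")-[190,100]+.5)*4-.5; t=(proj(p+R@np.array([0,y,22.]),"top")-[200,140]+.5)*6-.5;print(y,q.round(),t.round())
E
```

```text
4.0 [ 500.  -124.4  213.9] [ 2.671e+00 -1.000e-03  1.576e+00] [-0.4   0.02  1.95  0.27  0.76 -0.56] [-0.1  0.4  0.6] [-0.04  0.29  0.01] 60.3
-43 [[197. 371.]] [[378. 460.]]
-30 [[210. 360.]] [[379. 438.]]
30 [[270. 307.]] [[381. 336.]]
43 [[283. 295.]] [[382. 314.]]
```

Request:
jog_arm:
  increments:
    - [0.1, 0, 1.5, 0, 0, 0, 6]
    - [0.1, 0, 1.5, 0, 0, 0, 6]
    - [0, 0, 1.5, 0, 0, 0, 6]
    - [0, 0, 1.5, 0, 0, 0, 6]
    - [0, 0, 1.2, 0, 0, 0, 6]
    - [0, 0, 1, 0, 0, 0, 6]
    - [0, 0, 0.7, 0, 0, 0, 6]
    - [0, 0, 0.5, 0, 0, 0, 6]
    - [0, 0, 0, 0, 0, 0, 6]

```text
clock: 5.12
eef_pos: [542.2, -119.5, 130.8]
eef_rot: [2.671, -0.001, 1.58]
wrist_force: [0.1, -0.1, 0.6]
finger_gap: 59.9
```

```bash
cat > look.py <<'E'
from plan import *
from cell import *
import sys
tag=sys.argv[1]
W={"rack":(("side",(190,120,320,260),4),("top",(200,140,320,240),6)),"frame":(("side",(120,100,260,230),4),("top",(90,160,220,270),6)),"all":(("side",(0,0,512,384),1.5),("top",(0,0,512,384),1.5))}[sys.argv[2]]
for n,w,sc in W:
    c=camera(n);im=c["image"][w[1]:w[3],w[0]:w[2],::-1]
    cv2.imwrite(f"pics/{tag}_{n}.png",cv2.convertScaleAbs(cv2.resize(im,None,fx=sc,fy=sc,interpolation=cv2.INTER_CUBIC),alpha=1.5))
R,p=cur()
print("rack coords",(RR(YAW).T@(p-O)).round(1),"rotdev deg",np.degrees(Ro.from_matrix(rack(0,0,0)[0].T@R).as_rotvec()).round(2))
E
python3 look.py b rack
```

```text
5.22 [ 542.2 -119.5  131.2] [ 2.67e+00 -1.00e-03  1.58e+00] [-0.36  0.22  1.93  0.31  0.56 -0.59] [-0.5 -0.8  0.1] [-0.11  0.31  0.  ] 59.8
rack coords [ 0.1  2.  42.3] rotdev deg [-0.02  0.02  0.04]
```

View pics/b_side.png

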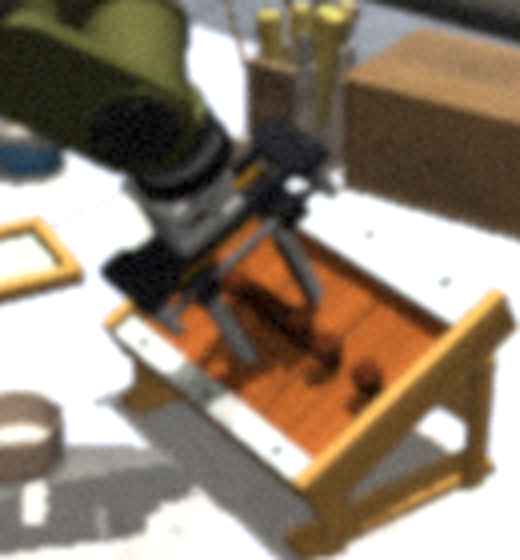

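Request:
jog_arm:
  increments:
    - [-0.1, 0, 0.2, 0, 0, 0, 6]
    - [-0.1, 0, 0.1, 0, 0, 0, 4]
    - [0, 0, 0, 0, 0, 0, 3]
    - [0, 0, 0, 0, 0, 0, 2.2]
    - [0, 0, 0, 0, 0, 0, 1.2]
    - [0, 0, 0, 0, 0, 0, 1.2]
    - [0, 0, 0, 0, 0, 0, 1.2]
    - [0, 0, 0, 0, 0, 0, 1.2]
  squeeze: 40

```text
clock: 6.22
eef_pos: [545.4, -121.8, 130.1]
eef_rot: [2.665, 0.001, 1.58]
wrist_force: [9.6, 2.4, 3.7]
finger_gap: 15.7
```

```bash
python3 look.py c rack
```

```text
6.33 [ 545.4 -121.8  130.1] [2.665e+00 1.000e-03 1.580e+00] [-0.36  0.23  1.93  0.32  0.55 -0.6 ] [9.7 2.  3.3] [ 0.15 -1.95  0.36] 15.7
rack coords [ 2.5 -0.3 39.9] rotdev deg [-0.3  -0.06  0.01]
```

View pics/c_side.png

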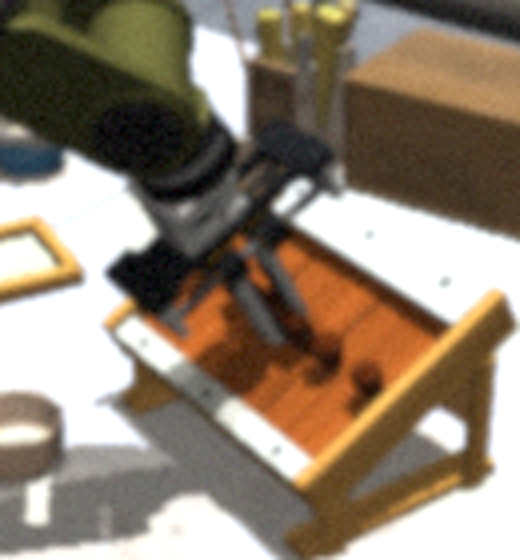

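Request:
jog_arm:
  increments:
    - [0, 0.24, -0.05, 0, 0, 0, 1.2]
    - [0, 0.25, -0.05, 0, 0, 0, 1.2]
    - [0, 0.25, 0, 0, 0, 0, 1.2]
    - [0, 0.25, 0, 0, 0, 0, 1.2]
    - [0, 0.25, 0, 0, 0, 0, 1.2]
    - [0, 0.25, 0, 0, 0, 0, 1.2]
    - [0, 0.25, 0, 0, 0, 0, 1.2]
    - [0, 0.1, 0, 0, 0, 0, 1.2]
    - [0, 0, 0, 0, 0, 0, 1.2]

```text
clock: 7.45
eef_pos: [559.5, -121.3, 137.5]
eef_rot: [2.67, -0.001, 1.58]
wrist_force: [0.0, 0.7, -1.2]
finger_gap: 15.8
```

```bash
python3 look.py d rack
```

```text
7.55 [ 559.4 -121.3  137.4] [ 2.671e+00 -1.000e-03  1.580e+00] [-0.35  0.25  1.88  0.29  0.58 -0.57] [ 0.6  0.1 -1.4] [-0.06  0.42  0.04] 16.0
rack coords [18.3  0.  40. ] rotdev deg [0.01 0.04 0.04]
```

View pics/d_side.png

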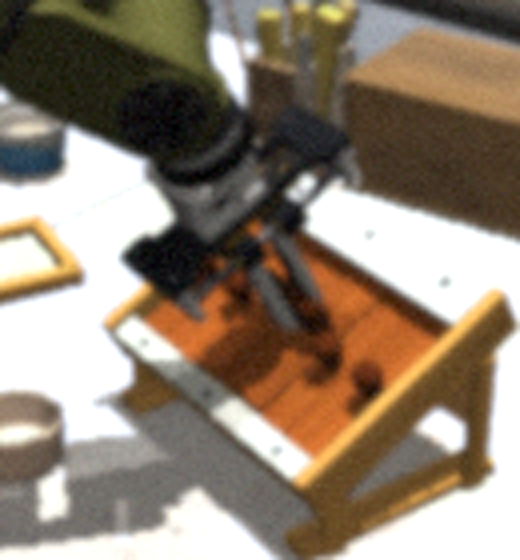

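View pics/d_top.png

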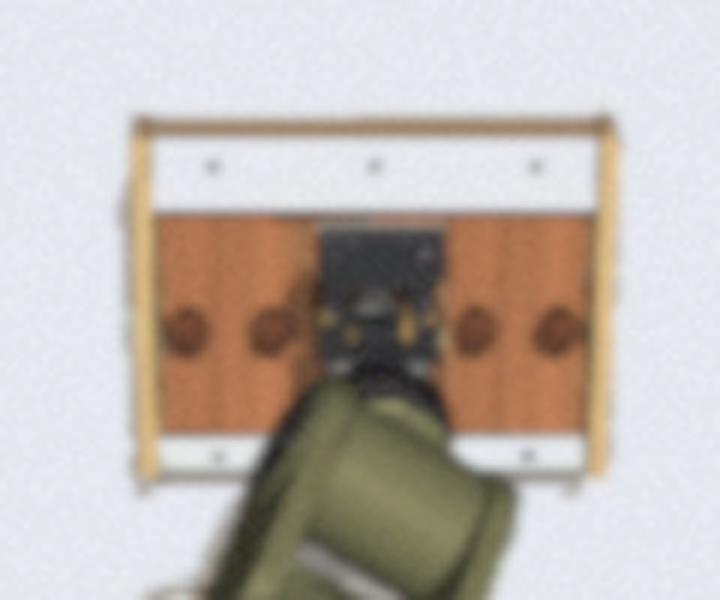

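```bash
python3 - <<'E'
from plan import *
R,p=cur()
n=10
for k in range(1,n+1):
    th=np.radians(14)*k/n
    c,s=np.cos(th),np.sin(th)
    cx=98.3-3*k/n; cz=1+1*k/n
    R1,p1=rack(cx-80*c+39*s,0,cz+80*s+39*c,th)
    if k==1: R0=rack(0,0,0)[0];p0=rack(98.3-80,0,40)[1]
    R0,p0=rows(R0,p0,R1,p1,1,1.2)
print(RR(YAW).T@(p0-O))
E
```

```text
7.55 [ 559.4 -121.3  137.4] [ 2.671e+00 -1.000e-03  1.580e+00] [-0.35  0.25  1.88  0.29  0.58 -0.57] [ 0.6  0.1 -1.4] [-0.06  0.42  0.04] 16.0
[0,0.07,-0.2,1.4,0,0,1.2],
[0,0.07,-0.21,1.4,0,0,1.2],
[0,0.06,-0.2,1.4,0,0,1.2],
[0,0.07,-0.2,1.4,0,0,1.2],
[0,0.07,-0.2,1.4,0,0,1.2],
[0,0.06,-0.2,1.4,0,0,1.2],
[0,0.07,-0.2,1.4,0,0,1.2],
[0,0.07,-0.2,1.4,0,0,1.2],
[0,0.06,-0.2,1.4,0,0,1.2],
[0,0.07,-0.2,1.4,0,0,1.2],
[2.71351010e+01 7.37424102e-15 5.92005113e+01]
```

Request:
jog_arm:
  increments:
    - [0, 0.07, -0.2, 1.4, 0, 0, 1.2]
    - [0, 0.07, -0.2, 1.4, 0, 0, 1.2]
    - [0, 0.07, -0.2, 1.4, 0, 0, 1.2]
    - [0, 0.07, -0.2, 1.4, 0, 0, 1.2]
    - [0, 0.07, -0.2, 1.4, 0, 0, 1.2]
    - [0, 0.06, -0.2, 1.4, 0, 0, 1.2]
    - [0, 0.07, -0.2, 1.4, 0, 0, 1.2]
    - [0, 0.06, -0.2, 1.4, 0, 0, 1.2]
    - [0, 0.06, -0.2, 1.4, 0, 0, 1.2]
    - [0, 0.07, -0.2, 1.4, 0, 0, 1.2]
    - [0, 0, 0, 0, 0, 0, 1.2]
    - [0, 0, 0, 0, 0, 0, 1.2]

```text
clock: 9.05
eef_pos: [558.6, -121.3, 158.4]
eef_rot: [2.915, -0.001, 1.58]
wrist_force: [0.2, 0.5, -2.3]
finger_gap: 15.4
```

```bash
python3 look.py e rack
```

```text
9.15 [ 558.5 -121.3  158.4] [ 2.915e+00 -1.000e-03  1.580e+00] [-0.31  0.3   1.7   0.09  0.92 -0.36] [ 0.4 -0.9 -1. ] [-0.07  0.2   0.04] 15.8
rack coords [27.  -0.  59.1] rotdev deg [14.01  0.04  0.04]
```

View pics/e_side.png

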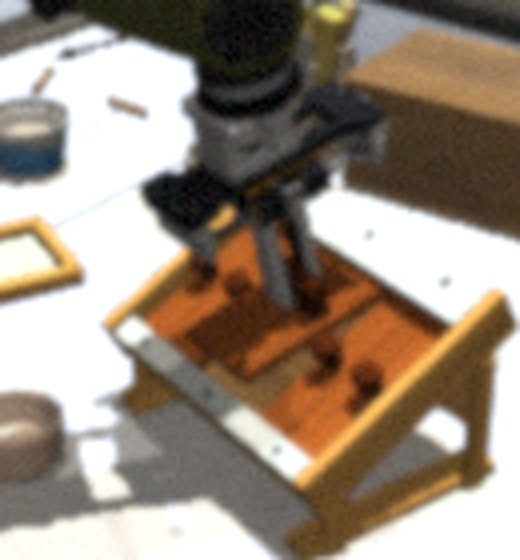

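Request:
jog_arm:
  increments:
    - [0, -0.3, 0, 0, 0, 0, 1.2]
    - [0, -0.6, 0, 0, 0, 0, 1.2]
    - [0, -0.6, 0, 0, 0, 0, 1.2]
    - [0, -0.6, 0, 0, 0, 0, 1.2]
    - [0, -0.8, 0, 0, 0, 0, 1.2]
    - [0, -0.8, 0, 0, 0, 0, 1.2]
    - [0, -0.8, 0, 0, 0, 0, 1.2]
    - [0, -0.8, 0, 0, 0, 0, 1.2]
    - [0, -0.5, -0.3, 0, 0, 0, 1.2]
    - [0, 0, -1, 0, 0, 0, 1.2]
    - [0, 0, -2, 0, 0, 0, 1.2]
    - [0, 0, -2.5, 0, 0, 0, 1.2]
    - [0, 0, -2, 0, 0, 0, 1.2]
    - [0, 0, -1, 0, 0, 0, 1.2]
    - [0, 0, 0, 0, 0, 0, 1.2]

```text
clock: 11.02
eef_pos: [482.5, -122.2, 231.8]
eef_rot: [2.914, -0.0, 1.58]
wrist_force: [-0.2, 0.2, -1.8]
finger_gap: 15.7
```

```bash
python3 look.py f all
```

```text
11.12 [ 482.3 -122.1  230.7] [ 2.916e+00 -1.000e-03  1.580e+00] [-0.36  0.06  1.81  0.09  1.06 -0.41] [-0.   0.  -2.2] [-0.01  0.21  0.01] 15.8
rack coords [ -8.1   0.  158.1] rotdev deg [14.05  0.05  0.04]
```

View pics/f_side.png

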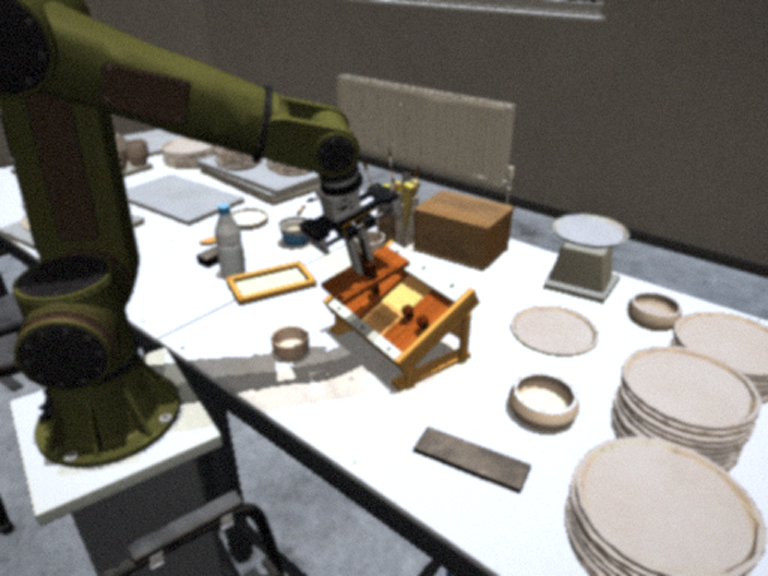

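```bash
python3 - <<'E'
from plan import *
def ray(n,uv,z):
    K,k1,r,t=CAM[n]; x=cv2.undistortPoints(np.array([[uv]],float),K,np.array([k1,0,0,0,0.]))[0,0]
    Rc=cv2.Rodrigues(r)[0];d=Rc.T@np.array([*x,1]);o=-Rc.T@t
    return (o+d*(z-o[2])/d[2]).round(0)
print("bottle base",ray("side",(155,183),0),"cap",[ray("side",(152,138),z) for z in (130,160,190)],[ray("top",(111.5,236),z) for z in (130,160,190)],ray("top",(127,235),0))
f=np.load("frame.npy");print(f)
R0,p0=cur()
Rb=Ro.from_euler('z',f[2]).as_matrix()
R1=toolR(Rb);p1=np.array([f[0],f[1],190.])
rows(R0,p0,R1,p1,16,1.2)
E
```

```text
bottle base [393. 373.   0.] cap [array([453., 504., 130.]), array([430., 434., 160.]), array([406., 365., 190.])] [array([394., 390., 130.]), array([394., 381., 160.]), array([394., 372., 190.])] [398. 370.   0.]
[ 4.52160769e+02  2.63716669e+02 -1.25410952e-01]
11.12 [ 482.3 -122.1  230.7] [ 2.916e+00 -1.000e-03  1.580e+00] [-0.36  0.06  1.81  0.09  1.06 -0.41] [-0.   0.  -2.2] [-0.01  0.21  0.01] 15.8
[2.41,-0.22,0.21,0.8,-0.1,0.5,1.2],
[2.41,-0.23,0.22,0.8,0,0.5,1.2],
[2.41,-0.26,0.21,0.8,-0.1,0.4,1.2],
[2.41,-0.27,0.22,0.8,0,0.5,1.2],
[2.4,-0.28,0.22,0.8,-0.1,0.5,1.2],
[2.41,-0.31,0.21,0.8,-0.1,0.5,1.2],
[2.4,-0.32,0.22,0.9,0,0.5,1.2],
[2.39,-0.34,0.23,0.8,-0.1,0.4,1.2],
[2.4,-0.35,0.22,0.8,0,0.5,1.2],
[2.39,-0.37,0.23,0.8,-0.1,0.5,1.2],
[2.39,-0.39,0.23,0.8,0,0.5,1.2],
[2.39,-0.41,0.24,0.8,-0.1,0.5,1.2],
[2.38,-0.42,0.24,0.8,-0.1,0.5,1.2],
[2.38,-0.44,0.24,0.8,0,0.4,1.2],
[2.38,-0.46,0.25,0.8,-0.1,0.5,1.2],
[2.37,-0.47,0.25,0.8,0,0.5,1.2],
```

Request:
jog_arm:
  increments:
    - [2.41, -0.22, 0.21, 0.8, -0.1, 0.5, 1.2]
    - [2.41, -0.23, 0.22, 0.8, 0, 0.5, 1.2]
    - [2.41, -0.26, 0.21, 0.8, -0.1, 0.4, 1.2]
    - [2.41, -0.27, 0.22, 0.8, 0, 0.5, 1.2]
    - [2.4, -0.28, 0.22, 0.8, -0.1, 0.5, 1.2]
    - [2.41, -0.31, 0.21, 0.8, -0.1, 0.5, 1.2]
    - [2.4, -0.32, 0.22, 0.9, 0, 0.5, 1.2]
    - [2.39, -0.34, 0.23, 0.8, -0.1, 0.4, 1.2]
    - [2.4, -0.35, 0.22, 0.8, 0, 0.5, 1.2]
    - [2.39, -0.37, 0.23, 0.8, -0.1, 0.5, 1.2]
    - [2.39, -0.39, 0.23, 0.8, 0, 0.5, 1.2]
    - [2.39, -0.41, 0.24, 0.8, -0.1, 0.5, 1.2]
    - [2.38, -0.42, 0.24, 0.8, -0.1, 0.5, 1.2]
    - [2.38, -0.44, 0.24, 0.8, 0, 0.4, 1.2]
    - [2.38, -0.46, 0.25, 0.8, -0.1, 0.5, 1.2]
    - [1.3, -0.27, 0.15, 0.4, 0, 0.3, 1.2]
    - [1.07, -0.2, 0.1, 0.4, 0, 0.2, 1.2]
    - [0, 0, 0, 0, 0, 0, 1.2]
    - [0, 0, 0, 0, 0, 0, 1.2]

```text
clock: 13.5
eef_pos: [452.5, 263.2, 190.5]
eef_rot: [3.14, -0.0, 1.445]
wrist_force: [0.1, 0.7, -1.4]
finger_gap: 15.9
```

```bash
python3 look.py g all; python3 - <<'E'
from plan import *
f=np.load("frame.npy");R,p=cur()
R1=toolR(Ro.from_euler('z',f[2]).as_matrix())
print(np.degrees(Ro.from_matrix(R.T@R1).as_rotvec()), R.T@(np.array([f[0],f[1],100])-p))
E
```

```text
13.6 [452.5 263.2 190.6] [ 3.140e+00 -1.000e-03  1.445e+00] [ 0.46  0.27  1.64 -0.    1.22  0.58] [ 1.3  0.5 -1.3] [-0.06  0.05  0.02] 15.2
rack coords [-49.5 385.6 134.1] rotdev deg [26.87 -1.81  7.65]
13.6 [452.5 263.2 190.6] [ 3.140e+00 -1.000e-03  1.445e+00] [ 0.46  0.27  1.64 -0.    1.22  0.58] [ 1.3  0.5 -1.3] [-0.06  0.05  0.02] 15.2
[ 0.08995404 -0.0325884  -0.03228031] [ 0.42785818 -0.52643375 90.56590397]
```

View pics/g_side.png

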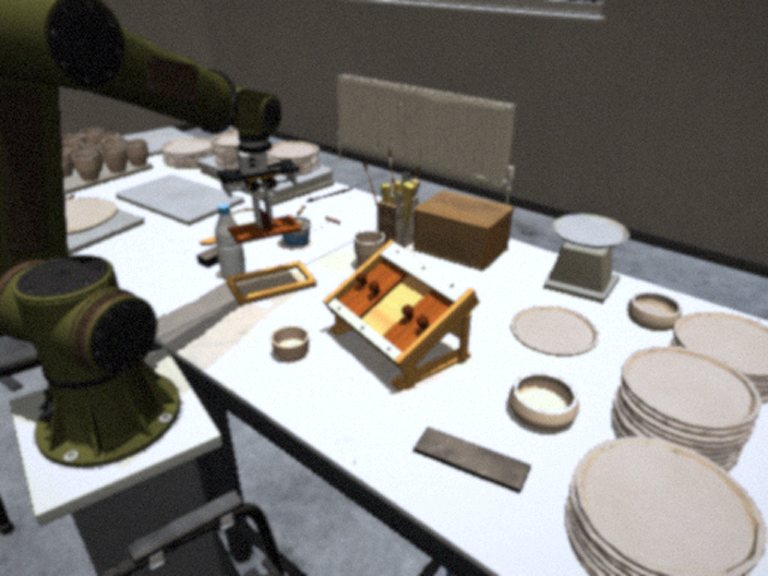

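View pics/g_top.png

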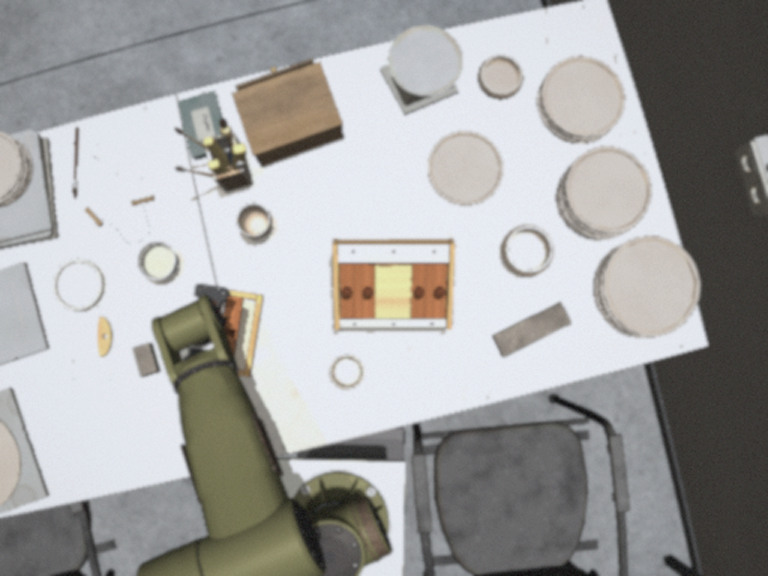

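Request:
jog_arm:
  increments:
    - [0, 0, 1.5, 0, 0, 0, 1.2]
    - [0, 0, 2, 0, 0, 0, 1.2]
    - [0, 0, 2, 0, 0, 0, 1.2]
    - [0, 0, 2, 0, 0, 0, 1.2]
    - [0, 0, 2, 0, 0, 0, 1.2]
    - [0, 0, 1.5, 0, 0, 0, 1.2]
    - [0, 0, 0.9, 0, 0, 0, 1.2]
    - [0, 0, 0, 0, 0, 0, 1.2]
    - [0, 0, 0, 0, 0, 0, 1.2]

```text
clock: 14.72
eef_pos: [452.8, 263.8, 72.0]
eef_rot: [3.139, -0.001, 1.445]
wrist_force: [0.3, -0.3, -1.3]
finger_gap: 16.0
```

```bash
cat > fo.py <<'E'
from plan import *
from cell import *
import sys
tag=sys.argv[1]; off=np.array([float(v) for v in sys.argv[2:5]]) if len(sys.argv)>2 else np.zeros(3)
f=np.load("frame.npy");R,p=cur();Rb=R@FL.T
print("board yaw",np.arctan2(Rb[1,0],Rb[0,0]),"frame coords",Ro.from_euler('z',-f[2]).apply(p-[f[0],f[1],6]))
ed=[(i,j) for i in range(8) for j in range(i) if bin(i^j).count('1')==1]
def box(x,y,z): return np.array([(a,b,c) for a in x for b in y for c in z],float)
for n,w,sc in (("side",(140,130,220,210),8),("top",(100,180,190,265),7)):
    c=camera(n);im=c["image"][w[1]:w[3],w[0]:w[2],::-1]
    im=cv2.convertScaleAbs(cv2.resize(im,None,fx=sc,fy=sc,interpolation=cv2.INTER_CUBIC),alpha=1.7)
    cv2.imwrite(f"pics/{tag}_{n}_raw.png",im)
    def dr(B,Rm,o,col):
        q=(proj(B@Rm.T+o,n)-w[:2]+.5)*sc-.5
        for i,j in ed: cv2.line(im,tuple(int(v) for v in q[i].round()),tuple(int(v) for v in q[j].round()),col,1)
    dr(box((-80,80),(-40,40),(-38,-26)),Rb,p+Rb@off,(0,255,0))
    Rf=Ro.from_euler('z',f[2]).as_matrix()
    dr(box((-101,101),(-61,61),(0,20)),Rf,np.array([f[0],f[1],0]),(255,0,0))
    dr(box((-86,86),(-46,46),(6,20)),Rf,np.array([f[0],f[1],0]),(255,0,255))
    cv2.imwrite(f"pics/{tag}_{n}.png",im)
E
python3 fo.py h
```

```text
14.72 [452.8 263.8  72. ] [ 3.139e+00 -1.000e-03  1.445e+00] [ 0.46  0.43  1.74 -0.    0.97  0.58] [ 0.3 -0.3 -1.3] [-0.12  0.07  0.07] 16.0
board yaw -0.12551223482645738 frame coords [ 0.64233708  0.20563352 65.98173973]
```

View pics/h_side.png

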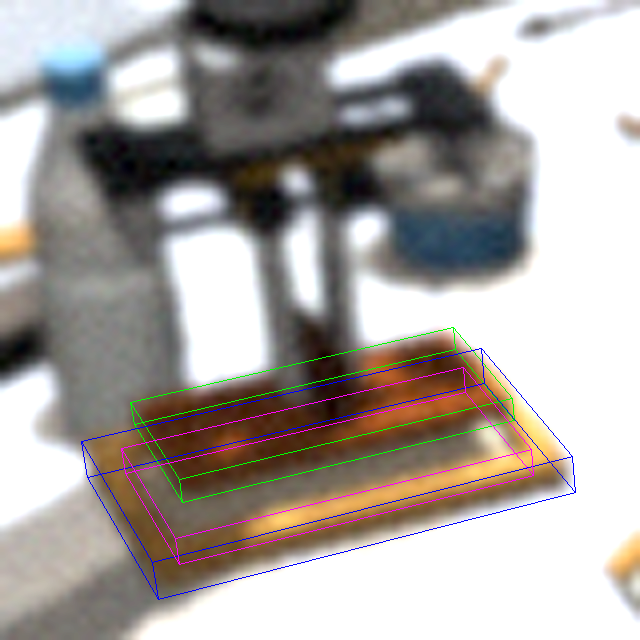

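View pics/h_top.png

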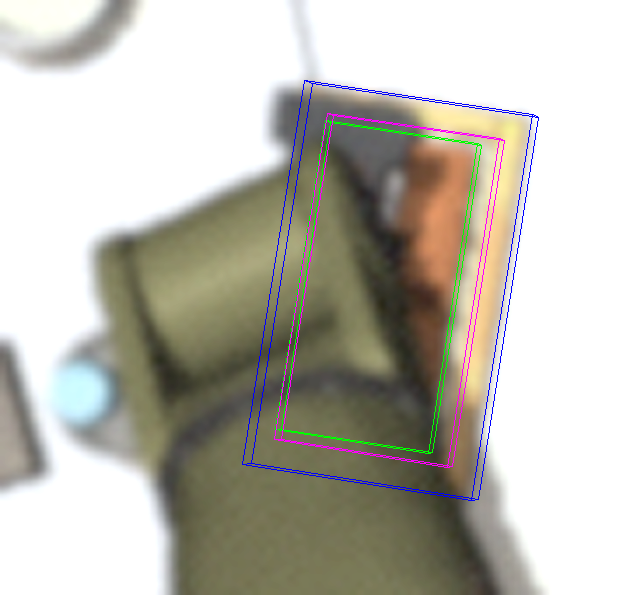

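View pics/h_side_raw.png

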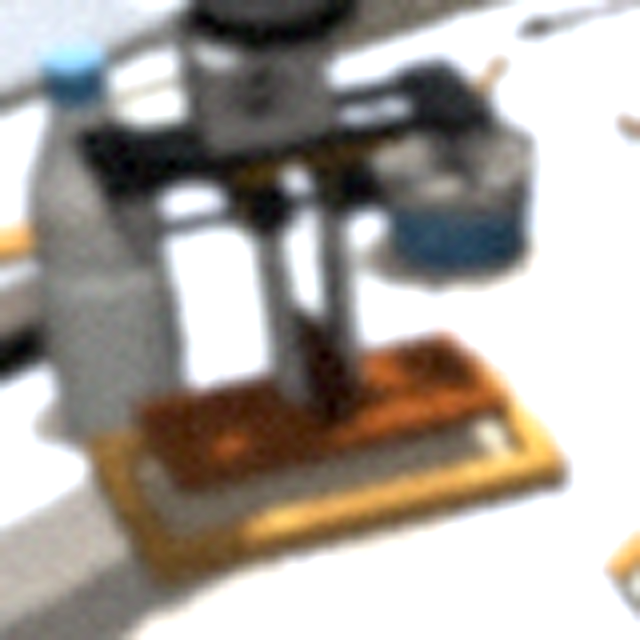

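Request:
jog_arm:
  increments:
    - [0, 0, 0.5, 0, 0, 0, 1.2]
    - [0, 0, 0.6, 0, 0, 0, 1.2]
    - [0, 0, 0.5, 0, 0, 0, 1.2]
    - [0, 0, 0.4, 0, 0, 0, 1.2]
    - [0, 0, 0.2, 0, 0, 0, 1.2]
    - [0, 0, 0, 0, 0, 0, 1.2]

```text
clock: 15.58
eef_pos: [452.5, 263.7, 49.3]
eef_rot: [3.14, -0.0, 1.445]
wrist_force: [0.1, 0.6, -1.8]
finger_gap: 16.0
```

Request:
jog_arm:
  increments:
    - [0, 0, 0.1, 0, 0, 0, 1.2]
    - [0, 0, 0.1, 0, 0, 0, 1.2]
    - [0, 0, 0, 0, 0, 0, 1.2]

```text
clock: 15.95
eef_pos: [452.5, 263.7, 47.4]
eef_rot: [3.14, -0.001, 1.445]
wrist_force: [-0.1, 0.6, -2.2]
finger_gap: 15.5
```

Request:
jog_arm:
  increments:
    - [0, 0, 0.1, 0, 0, 0, 1.2]
    - [0, 0, 0.1, 0, 0, 0, 1.2]
    - [0, 0, 0, 0, 0, 0, 1.2]

```text
clock: 16.32
eef_pos: [452.5, 263.7, 45.3]
eef_rot: [3.14, -0.0, 1.445]
wrist_force: [-0.4, -0.7, -1.4]
finger_gap: 15.9
```

```bash
python3 fo.py i 0 0 -2
```

```text
16.32 [452.5 263.7  45.3] [ 3.14  -0.     1.445] [ 0.46  0.47  1.76 -0.    0.91  0.58] [-0.4 -0.7 -1.4] [-0.05  0.07 -0.04] 15.9
board yaw -0.12552833924676526 frame coords [3.54632048e-01 1.41169553e-02 3.93414309e+01]
```

View pics/i_side_raw.png

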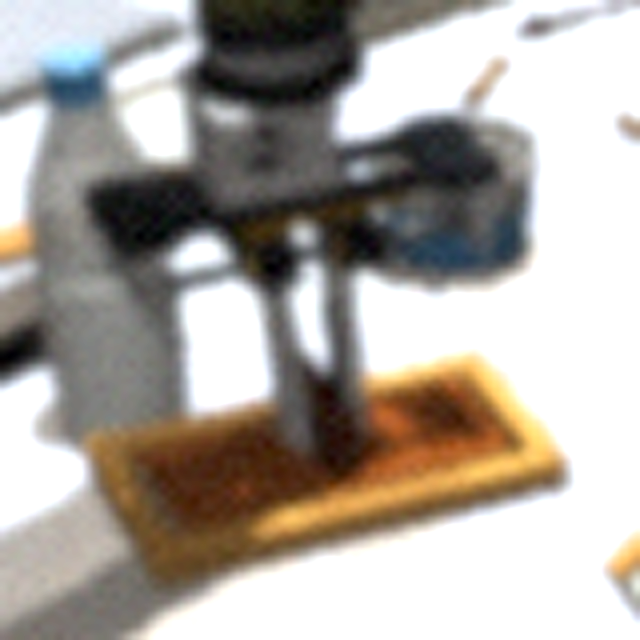

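The board is inside the frame, with about 10 zoomed pixels of floor visible at the left, and nothing is in contact yet. Continuing down in small steps.

Request:
jog_arm:
  increments:
    - [0, 0, 0.1, 0, 0, 0, 1.2]
    - [0, 0, 0, 0, 0, 0, 1.2]

```text
clock: 16.68
eef_pos: [452.5, 263.7, 44.4]
eef_rot: [3.14, -0.0, 1.445]
wrist_force: [0.5, 0.9, -1.2]
finger_gap: 16.0
```

Request:
jog_arm:
  increments:
    - [0, 0, 0.1, 0, 0, 0, 1.2]
    - [0, 0, 0, 0, 0, 0, 1.2]

```text
clock: 16.92
eef_pos: [452.6, 263.7, 43.5]
eef_rot: [3.14, -0.001, 1.445]
wrist_force: [-0.3, -0.2, -0.1]
finger_gap: 15.6
```

Request:
jog_arm:
  increments:
    - [0, 0, 0.1, 0, 0, 0, 1.2]
    - [0, 0, 0, 0, 0, 0, 1.2]

```text
clock: 17.18
eef_pos: [452.7, 263.9, 43.2]
eef_rot: [3.14, -0.001, 1.445]
wrist_force: [-2.5, -0.2, 9.8]
finger_gap: 15.4
```

Request:
jog_arm:
  increments:
    - [0, 0, -0.05, 0, 0, 0, 1.2]
    - [0, 0, 0, 0, 0, 0, 1.8]
    - [0, 0, 0, 0, 0, 0, 2.4]
    - [0, 0, 0, 0, 0, 0, 3.4]
    - [0, 0, 0, 0, 0, 0, 3.4]
    - [0, 0, 0, 0, 0, 0, 3.4]

```text
clock: 17.92
eef_pos: [452.6, 263.7, 42.9]
eef_rot: [3.14, -0.001, 1.445]
wrist_force: [-0.4, -0.9, -0.5]
finger_gap: 34.3
```

```bash
python3 fo.py j
```

```text
17.93 [452.6 263.7  42.9] [ 3.140e+00 -1.000e-03  1.445e+00] [ 0.46  0.47  1.76 -0.    0.91  0.58] [-0.4 -0.9 -0.5] [-0.01  0.05 -0.02] 34.3
board yaw -0.12551351855151735 frame coords [ 0.3979856   0.06065713 36.8995956 ]
```

View pics/j_side_raw.png

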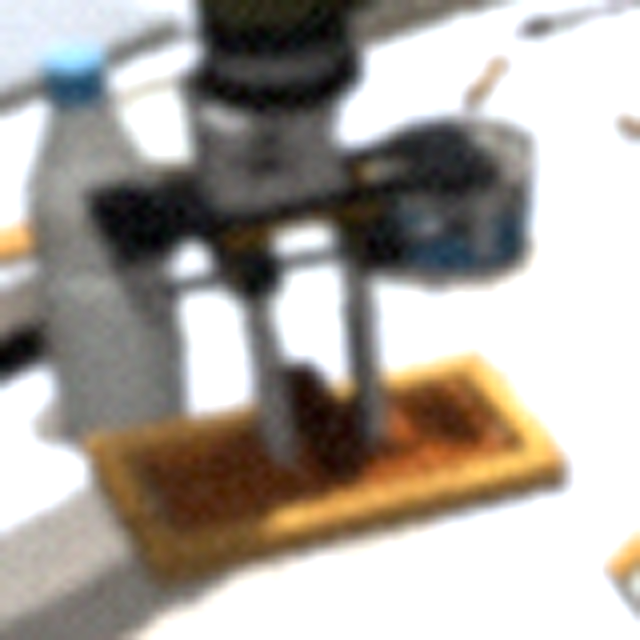

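Released; the board lies flat in the frame. I'll back straight up and move clear so the top camera can see it.

Request:
jog_arm:
  increments:
    - [0, 0, -0.5, 0, 0, 0, 3.4]
    - [0, 0, -1, 0, 0, 0, 3.4]
    - [0, 0, -1.5, 0, 0, 0, 3.4]
    - [0, 0, -2.5, 0, 0, 0, 3.4]
    - [0, 0, -3, 0, 0, 0, 3.4]
    - [0, 0, -3, 0, 0, 0, 3.4]
    - [0, 0, -3, 0, 0, 0, 3.4]
    - [0, 0, -3, 0, 0, 0, 3.4]
    - [0, -1, -2, 0, 0, 0, 3.4]
    - [0, -2, -1, 0, 0, 0, 3.4]
    - [-1, -2, 0, 0, 0, 0, 3.4]
    - [-2, -2, 0, 0, 0, 0, 3.4]
    - [-2, -2, 0, 0, 0, 0, 3.4]
    - [-2, -1, 0, 0, 0, 0, 3.4]
    - [-2, 0, 0, 0, 0, 0, 3.4]
    - [-2, 0, 0, 0, 0, 0, 3.4]
    - [-1, 0, 0, 0, 0, 0, 3.4]
    - [0, 0, 0, 0, 0, 0, 3.4]
    - [0, 0, 0, 0, 0, 0, 3.4]

```text
clock: 20.4
eef_pos: [338.1, 157.5, 247.9]
eef_rot: [3.14, -0.001, 1.445]
wrist_force: [0.0, -0.2, 1.0]
finger_gap: 33.6
```

```bash
python3 look.py k all; python3 fo.py l
```

```text
20.5 [338.1 157.5 247.7] [ 3.140e+00 -1.000e-03  1.446e+00] [ 0.34 -0.13  1.94 -0.    1.33  0.46] [-0.1 -0.1  0.4] [-0.08  0.02 -0.02] 34.2
rack coords [-126.4  281.   237.5] rotdev deg [26.89 -1.8   7.6 ]
20.5 [338.1 157.5 247.7] [ 3.140e+00 -1.000e-03  1.446e+00] [ 0.34 -0.13  1.94 -0.    1.33  0.46] [-0.1 -0.1  0.4] [-0.08  0.02 -0.02] 34.2
board yaw -0.12500127308826756 frame coords [ -99.89423957 -119.67014196  241.74001513]
```

View pics/k_top.png

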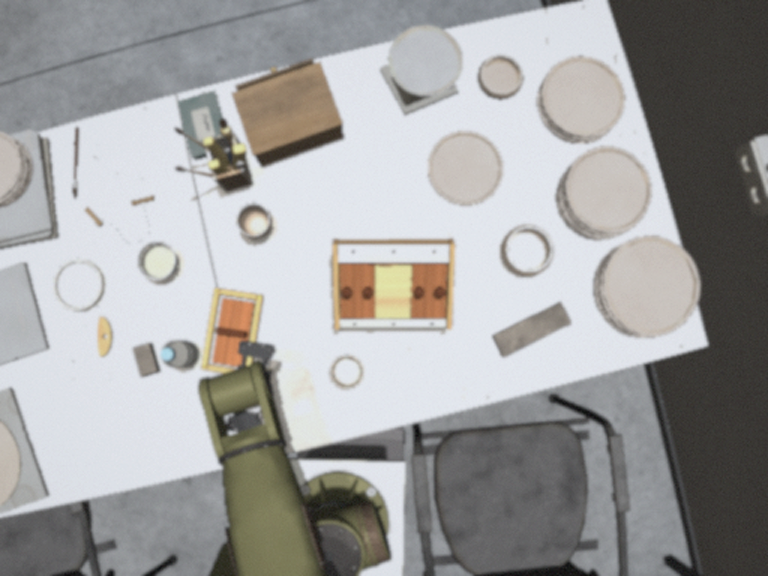

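View pics/k_side.png

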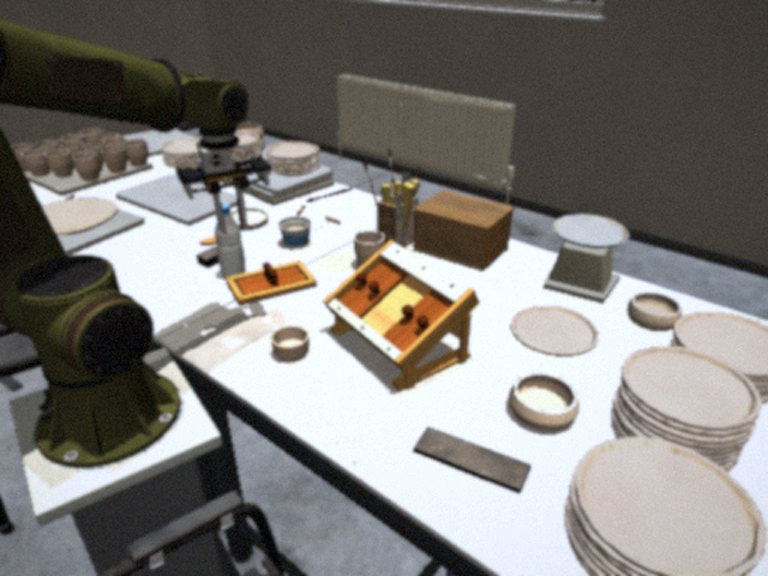

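View pics/l_top_raw.png

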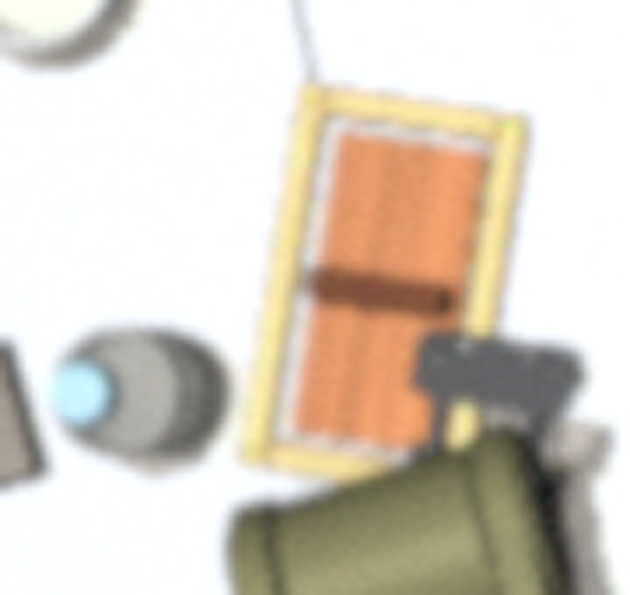

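View pics/l_side_raw.png

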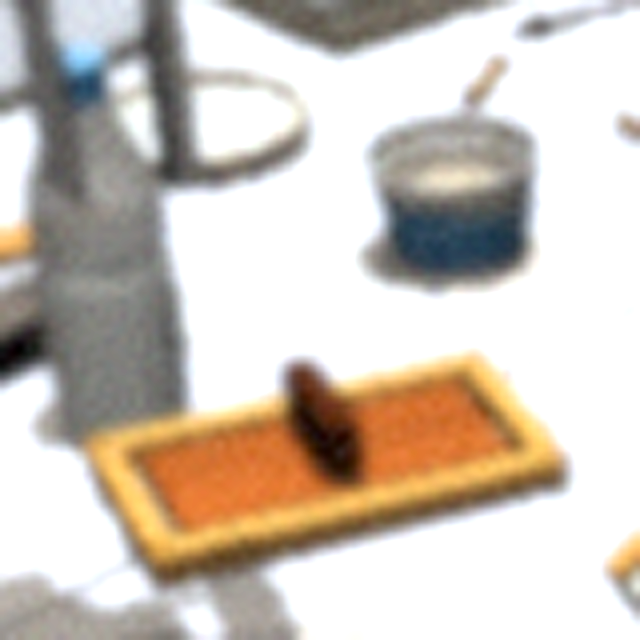

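```bash
python3 -c "
from cell import *
print(sign_off())"
```

```text
the job is handed in; nothing more can be done
None
```

The bar-grip board is now lying flat, grip up, inside the mould frame, and the job is handed in at about 20.5 s of the 45 s allowed. No verdict is reported.

**What I did:**
- I gripped the bar, which measured about 16 mm between the fingers, and slid the board about 16 mm up the slope.
- I tilted the lower edge out by 14° with the top still under the upper strip, then drew the board out and lifted it.
- I lowered it into the frame in 1 mm steps until it touched at about 10 N. I then eased off, opened the fingers and backed away.

**What the last checks showed:**
- **Board:** both cameras show it within the frame's rim. It touched down about 15 mm lower than it would have on the rim, so it is on the floor.
- **Forces:** the highest wrist force I saw was about 11 N, when the fingers closed on the bar. It read near zero at hand-in, with the gripper well clear.
- **Other items:** the two knob boards are still in the rack. The cup, pot and bowl look unmoved by eye; I did not re-measure them.

**One disagreement:** I aimed to centre the board across the frame. The last top picture shows it nearer the robot's right side, with a gap of about 10 mm on the left and only 2–3 mm on the right. It is still fully inside, so I left it.

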